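# Load two headspace vials by length and hold the sampler tray out at its mark

## Task

Two headspace vials stand on the bench: put each one into the empty hole of the tray's rack that is in line with the vial of its own length (same row along the tray), pushed right home and upright. Then take the tray by its handle and slide it, flat on the stand, straight out past the stand's edge on the rack side until the line engraved across it is over that edge, so that the bracket can be screwed on from below. It would tip there if let go, so finish while still holding it flat and still by the handle; do not knock or move the other things on the bench.

Things in the scene. Friction and masses are not known exactly. Their poses are not given: they have to be found in the camera images.
- stand: Riser stand fixed to the bench: grey laminate top 220 mm (x) by 300 mm (y), 18 mm thick, top surface 100 mm above the bench (and above the origin), on two steel side panels. Origin under its centre, at bench height. The tray is slid out towards the stand's own -y, over the edge at y = -150 mm.
- stand_edge (a point): Middle of the stand's top outer edge (stand frame 0, -150, 100 mm), the edge that the tray is slid over.
- tray: Aluminium plate 130 (x) by 280 (y) by 8 mm, 0.45 to 0.8 kg, flat on the stand, y axes within 0.06 rad. Origin: centre of underside. Outer (-y) half: grey rack 114 by 96 mm, top 32 mm above the underside, two rows along y (x = -28, +28 mm), holes at y = -108 (outer, empty) and -62 mm (inner, filled). Bar handle at the +y end. Loaded, it balances about 50 mm on the rack side of the line.
- tray_mark (a point): Middle of the dark line, 4 mm wide, engraved across the top of the tray between rack and handle (tray frame 0, 15, 8 mm). At the start it lies 100 to 150 mm inside the stand's edge.
- tray_handle (a point): Centre of the handle's steel bar (tray frame 0, 115, 48 mm): bar 100 mm long along the tray's x, 16 mm thick along y, 16 mm high, its top 56 mm above the tray's underside; carried on two posts, open between them for 76 mm and 32 mm high over the plate. Rigid with the tray; it can be pinched from above along the tray's y.
- tray_hole0 (a point): Centre of the mouth of a round hole in the tray's rack (outer end of the row on the tray's -x side), level with the rack's top. Hole 25.5 mm in diameter, 18 mm deep, flat floor. Empty at the start.
- tray_hole1 (a point): Centre of the mouth of a round hole in the tray's rack (outer end of the row on the tray's +x side), level with the rack's top. Hole 25.5 mm in diameter, 18 mm deep, flat floor. Empty at the start.
- tray_hole2 (a point): Centre of the mouth of a round hole in the tray's rack (inner end of the row on the tray's -x side), level with the rack's top. Hole 25.5 mm in diameter, 18 mm deep, flat floor. Already holds a vial at the start.
- tray_hole3 (a point): Centre of the mouth of a round hole in the tray's rack (inner end of the row on the tray's +x side), level with the rack's top. Hole 25.5 mm in diameter, 18 mm deep, flat floor. Already holds a vial at the start.
- long_vial: Headspace vial: amber glass cylinder 22.5 mm wide, narrow neck, aluminium cap 21 mm wide (straight glass ends 12 mm below the top). Origin: centre of underside, z up its axis. LONG kind: 75 mm tall, 35 g. Stands upright on the bench at the start; to be loaded.
- short_vial: Headspace vial: amber glass cylinder 22.5 mm wide, narrow neck, aluminium cap 21 mm wide (straight glass ends 12 mm below the top). Origin: centre of underside, z up its axis. SHORT kind: 46 mm tall, 25 g. Stands upright on the bench at the start; to be loaded.
- rack_long_vial: Headspace vial: amber glass cylinder 22.5 mm wide, narrow neck, aluminium cap 21 mm wide (straight glass ends 12 mm below the top). Origin: centre of underside, z up its axis. LONG kind: 75 mm tall, 35 g. Seated in an inner hole of the rack, underside 14 mm above the tray's; shows which row is for long vials. Stays there.
- rack_short_vial: Headspace vial: amber glass cylinder 22.5 mm wide, narrow neck, aluminium cap 21 mm wide (straight glass ends 12 mm below the top). Origin: centre of underside, z up its axis. SHORT kind: 46 mm tall, 25 g. Already seated in the inner hole of the other row; it shows which row is for short vials. Stays where it is.
- beaker: Bystander: glass beaker, 70 mm wide, 90 mm tall, loose on the bench. Origin at the centre of its underside.
- flask: Bystander: white capped bottle, 64 mm wide, 150 mm tall, loose on the bench. Origin at the centre of its underside.
- spanner: Bystander: steel spanner lying on the bench, about 180 mm long along its x. Origin under its middle.
Not all that is in view belongs to the job. What is shaped like the long_vial but black or pink is not meant.

How it is judged:
By the outcome, as a careful person would: the job done as asked, in the order asked, and still so for the second after the job is handed in, while the arm keeps its last pose, push and grip.
It also fails if it takes over 64 s, if anything falls off the work surface, if the arm or the gripper's body presses on something with over 40 N, if the wrist force passes 120 N, or if a joint passes its speed limit or range.

## Robot

A 7-joint arm with a two-finger parallel gripper is mounted at the origin on the work surface. World frame = base frame: x ahead of the robot, y to its left, z up, the work surface at z = 0. Lengths are in m, angles in rad, forces in N, time in s.
With the tool pointing down it reaches from about 0.4 to 0.875 m from the base axis. Payload 19.3 kg.
Tool frame: the origin (TCP) lies midway between the tips of the shut fingers; the grasp point (between the pads) lies 19 mm behind it; z points along the fingers, y is the line along which they close (so a half turn about z gives the same grasp; the last joint's range is limited). The gripper opens to 85 mm and grips with 20 to 120 N. Pads are 22 mm wide; open, the fingers measure 114 mm over their backs; the gripper's body (76 mm by 85 mm) begins 54 mm behind the grasp point. The pads swing forward as they close: fully open they stand 13 mm farther back than shut.
Start: joints at [1.271, 0.521, -0.036, 1.599, 0.021, 1.021, -0.113], TCP at [0.142, -0.609, 0.231] pointing down, gripper open.
Joint ranges: [-2.91, 2.91], [-0.3, 2.13], [-1.5, 1.42], [0.17, 2.43], [-1.26, 4.41], [0.16, 1.93], [-2.52, 2.52]. Speed limits (rad/s): [1.89, 1.89, 2.39, 2.39, 3.01, 3.01, 3.01].

## Interface

Orientations are given as [roll, pitch, yaw] about the fixed x, y, z axes, in that order (R = Rz(yaw) Ry(pitch) Rx(roll)).
In Python, from workcell import bot gives the robot as it stands.
- The arm moves only by the tool move_arm, never from a script. Its argument "series" is a list of rows, each a list of 3 entries, a list of its own where there are three numbers: the shift along the tool's x, y, z in cm, then the turn, a rotation vector about the tool's x, y, z in rad, then the opening in per cent of the stroke, from 0 (shut) to 100 (fully open). A call has 1 to 20 rows; each row is the pose to reach, as a shift and turn from the pose commanded when the call began, along the tool's axes at that moment; what a row does not reach only later rows make up. A row lasts 1/12 s, in which the tool goes at most 41.7 mm and 7.16 degrees, less where a joint would pass 70% of its speed; a pose out of reach is approached as far as the arm can. A call with a gripper value outside its range is refused whole. The fingers move at their own pace and stop on an object; "squeeze" is the grip in N (left out, the last holds). Time passes only in rows, so rows that repeat a pose let the fingers close. It gives the time, the measured TCP pose, the force, the opening and the grip force at its end, in the units of the state.
- bot.observe(): the state, without advancing time (a new reading comes with each control period).
- bot.grab_frame(name): name is "scene" or "top"; returns (picture, depth): 400x640x3 uint8, red, green, blue; 400x640 float32, m along the optical axis (not along the pixel's ray), 0 where there is no reading.
- bot.camera_params(name): a dict with "fovy" (degrees; the focal length in pixels is half the picture's height over the tangent of half this angle, whatever the lens; pixels are square), "cx", "cy" (the principal point, pixels), "dist_coeffs" ([k1, k2, p1, p2, k3] as OpenCV has them; the pictures are not rectified), "R" (3x3) and "t" (3): a world point X has camera coordinates R X + t. Camera axes: x right, y down, z forward; pixel columns grow to the right and rows downward; lengths in m; the calibration is good to about 2 mm. A picture is of the moment at which its call begins. camera_params takes no time and is no camera call.
- bot.job_done(): hands the job in; it is judged then, once.
Trained networks look in the newest picture that a camera, given by its name, has taken for a name from the list of things; names that differ only in an ending like _2 or _b are one class to them, and where a whole thing is asked for, a point or a joint stands for the part that bears it (a point fixed in the world has none). Each returns a list of dicts, best first, with "conf" (0 to 1); they miss things now and then, are a little off and sometimes report something else, mostly with a low value. They report only what shows in the picture. A call takes as long as a camera call. They do not tell look-alikes from the thing itself.
- bot.find_in(camera, thing): "bbox" ([left, top, right, bottom] in pixels, round what is visible of it).
- bot.trace(camera, thing): "mask" (400x640 bool, what is visible of it) and "bbox" ([left, top, right, bottom] in pixels, round what is visible of it).
The state is a dict: "clock": time; "qpos": joint angles; "qd": joint speeds; "joint_efforts": joint torques, N m; "position": TCP position; "tool_rot": TCP orientation; "force": force on the tool from outside, world axes, zero at the start; "moment": the same for the moment, N m; "grip_width": finger opening in m; "finger_force": force on a finger pad.
Only numpy, scipy, OpenCV 4.12 (cv2) and the standard library are available. Lean on these libraries where they do the work, as an engineer would, in place of code of your own. Each camera call takes 0.05 s, during which the arm holds its last target. There are 200 camera calls.

## Working session

There is one attempt and no reset: what is moved stays moved. The work goes in short steps, Python scripts to look and compute and a tool call to move; the robot and the scene stay as the last step left them, time stands still between calls to the robot, and variables do not carry over. Pictures are saved under pics/ and viewed, at most 10 in all, crops included, and the job is handed in when it is done.

Besides the shell and the picture viewer there is one more tool, called by a JSON object that holds its "op" and its "data", one argument or row to a line. move_arm: Moves the arm, as the interface text tells. Its arguments: {"type":"object","properties":{"series":{"type":"array"},"squeeze":{"type":"number"}},"required":["series"]}

```bash
ls; mkdir -p pics
cat > h.py <<'E'
import numpy as np, cv2
from workcell import bot
def K(n):
    p=bot.camera_params(n); f=200/np.tan(np.radians(p["fovy"])/2)
    return np.array([[f,0,p["cx"]],[0,f,p["cy"]],[0,0,1]]),np.array(p["dist_coeffs"],float),np.array(p["R"]),np.array(p["t"])
def ray(n,uv):
    k,d,R,t=K(n); u=cv2.undistortPoints(np.array(uv,float).reshape(-1,1,2),k,d).reshape(-1,2)
    return -R.T@t,(np.c_[u,np.ones(len(u))])@R   # origin, dirs (depth-scaled)
def atz(n,uv,z):
    o,d=ray(n,uv); return o+d*((z-o[2])/d[:,2])[:,None]
def atd(n,uv,dep):
    o,d=ray(n,uv); return o+d*np.asarray(dep)[:,None]
def proj(n,X):
    k,d,R,t=K(n); return cv2.projectPoints(np.array(X,float).reshape(-1,3),cv2.Rodrigues(R)[0],t,k,d)[0].reshape(-1,2)
def save(im,name): cv2.imwrite("pics/"+name,im[:,:,::-1])
E
python3 - <<'E'
from h import *
for n in("scene","top"):
    im,d=bot.grab_frame(n); save(im,n+"0.png"); np.savez(n+"0.npz",im=im,d=d)
    k,dc,R,t=K(n); print(n,k[0,0],(-R.T@t).round(3),R[2].round(2))
    for th in["long_vial","short_vial","tray","tray_mark","tray_handle","stand","beaker","flask","spanner"]:
        print(th,[(np.round(r["bbox"]).astype(int).tolist(),round(r["conf"],2)) for r in bot.find_in(n,th)])
print(bot.observe())
E
```

```text
pics
scene 376.44615199144204 [1.3   0.118 1.006] [-0.61 -0.13 -0.78]
long_vial [([251, 170, 259, 188], 0.69), ([229, 145, 236, 168], 0.61), ([241, 158, 246, 180], 0.44), ([224, 165, 233, 177], 0.44)]
short_vial []
tray [([337, 179, 430, 221], 0.61)]
tray_mark [([335, 176, 431, 223], 0.81)]
tray_handle [([337, 177, 432, 217], 0.9), ([187, 146, 215, 185], 0.43)]
stand [([337, 174, 438, 253], 0.8), ([334, 176, 431, 221], 0.49)]
beaker [([459, 234, 494, 270], 0.77)]
flask [([184, 148, 217, 184], 0.91), ([339, 178, 430, 220], 0.28)]
spanner [([328, 249, 351, 302], 0.63)]
top 373.96254465022497 [ 0.454 -0.043  1.129] [ 0.14 -0.   -0.99]
long_vial [([194, 186, 302, 246], 0.72), ([433, 265, 450, 274], 0.57), ([413, 250, 430, 257], 0.55), ([432, 245, 447, 249], 0.55)]
short_vial [([416, 214, 426, 221], 0.61)]
tray [([190, 184, 299, 245], 0.85), ([262, 217, 275, 226], 0.17)]
tray_mark [([192, 184, 300, 245], 0.6), ([260, 194, 274, 208], 0.38)]
tray_handle [([192, 186, 302, 242], 0.62)]
stand [([186, 170, 302, 262], 0.7)]
beaker [([138, 171, 172, 194], 0.62), ([194, 185, 300, 242], 0.6)]
flask [([453, 231, 495, 249], 0.94), ([185, 170, 300, 264], 0.57)]
spanner [([279, 118, 290, 167], 0.52)]
{'clock': 1.0, 'qpos': array([ 1.27079069,  0.52135559, -0.03629989,  1.59950606,  0.02115202,
        1.02110501, -0.11280733]), 'qd': array([-0.00086741, -0.00073615, -0.00182683, -0.00013627,  0.00036367,
        0.00011017, -0.00065852]), 'joint_efforts': array([-2.05134616e-03, -9.26864648e+01,  1.97775900e+00, -3.70254099e+01,
        1.81856094e-02,  1.68627805e-03,  2.75486070e-05]), 'position': array([ 0.142354  , -0.60856129,  0.23131628]), 'tool_rot': array([ 3.14158662e+00, -4.15562396e-05,  2.29730335e-01]), 'force': array([-0.377536  ,  0.51096404, -0.11037217]), 'moment': array([-0.01489899, -0.01388866,  0.06081954]), 'finger_force': 0.0, 'grip_width': 0.08545090766258277}
```

View pictures.

Run:
```python
from h import *
a=np.load("top0.npz")["im"]; b=np.load("scene0.npz")["im"]
c1=cv2.resize(a[160:290,130:330],(800,520),interpolation=cv2.INTER_CUBIC)
c2=cv2.resize(a[190:290,390:510],(600,500),interpolation=cv2.INTER_CUBIC)
c3=cv2.resize(b[130:200,180:280],(800,560),interpolation=cv2.INTER_CUBIC)
save(c1,"c1.png");
m=np.zeros((600,800,3),np.uint8); m[:300,:360]=cv2.resize(c2,(360,300)); m[:300,370:798]=cv2.resize(c3,(428,300)); 
m[300:,:480]=cv2.resize(b,(480,300)); m[300:500,480:800]=cv2.resize(a,(320,200)); save(m,"m1.png")
```

```text
(no output)
```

View pics/c1.png

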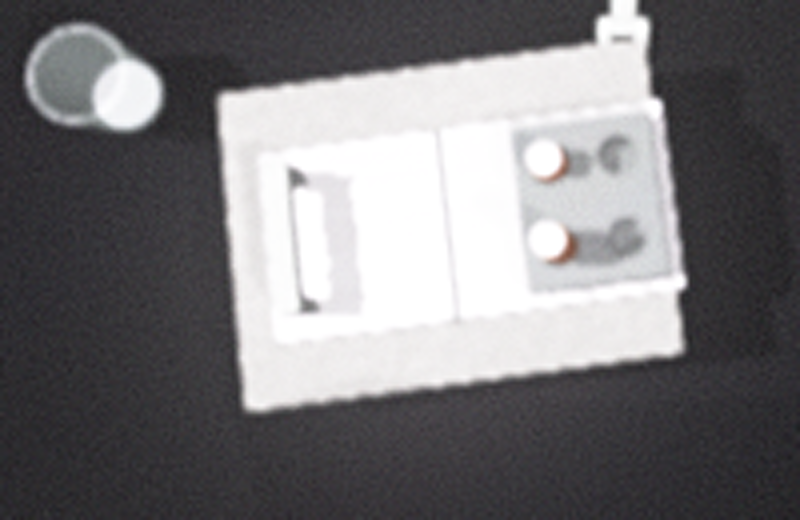

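View pics/m1.png

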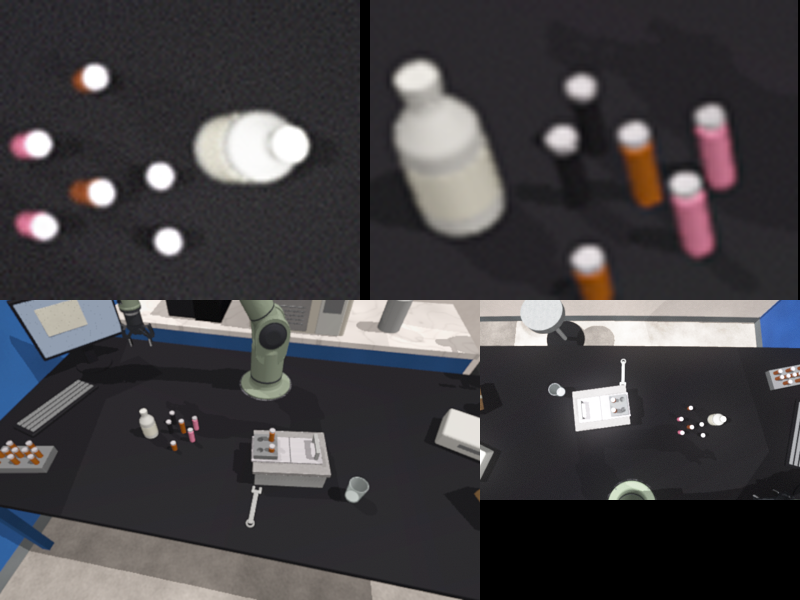

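Run:
```python
from h import *
from scipy.optimize import least_squares
z=np.load("top0.npz"); a=z["im"];D=z["d"]; g=a.min(2)
print("blobs in vial area")
n,l,s,c=cv2.connectedComponentsWithStats((g[200:285,395:452]>150).astype(np.uint8))
for i in range(1,n):
    if s[i,4]<8: continue
    uv=c[i]+[395,200]; d=np.median(D[200:285,395:452][l==i]); P=atd("top",[uv],[d])[0]
    print(uv.round(1),s[i,4],P.round(4),a[int(uv[1]),int(uv[0])-5], "if75",atz("top",[uv],.075)[0,:2].round(4),"if46",atz("top",[uv],.046)[0,:2].round(4))
# depth heights over tray
ii=np.mgrid[170:265,184:304]; uv=np.c_[ii[1].ravel(),ii[0].ravel()]
H=atd("top",uv,D[170:265,184:304].ravel()); Hz=H[:,2].reshape(95,120)
for nm,(u,v) in dict(vA=(266.5,199.7),vB=(267.5,220.2),stand=(240,177),plate=(230,210),rack=(280,215),handle=(208,220)).items():
    print(nm,np.median(Hz[int(v)-171:int(v)-168,int(u)-185:int(u)-182]).round(4))
# fit tray pose
obs=np.array([[515,130],[658,113],[670,277],[530,293],[436,131],[457,322]])/4+[130-.4,160-.4]
mod=np.array([[57,-37,32],[57,-133,32],[-57,-133,32],[-57,-37,32],[65,15,8],[-65,15,8]])/1e3
# world: image up = +x ; rack to -y
def T(p,m): 
    cs,sn=np.cos(p[2]),np.sin(p[2]); return np.c_[p[0]+cs*m[:,0]-sn*m[:,1],p[1]+sn*m[:,0]+cs*m[:,1],m[:,2]+.1]
r=least_squares(lambda p:(proj("top",T(p,mod))-obs).ravel(),[.5,.2,0]); print("tray",r.x,r.fun.round(1))
caps=np.array([[545,159],[550,241]])/4+[129.6,159.6]
for nm,h in(("L",.089),("S",.06)):
    print(nm,proj("top",T(r.x,np.array([[.028,-.062,h],[-.028,-.062,h]]))).round(1),"obs",caps)
sm=np.array([[-110,150,0],[110,150,0],[110,-150,0],[-110,-150,0]])/1e3
so=np.array([[246,410],[219,92],[643,42],[683,353]])/4+[129.6,159.6]
r2=least_squares(lambda p:(proj("top",T(p,sm))-so).ravel(),[.5,.2,0]); print("stand",r2.x,r2.fun.round(1))
```

```text
blobs in vial area
[421.2 215.2] 62 [ 0.5539 -0.3401  0.0432] [153  92  63] if75 [ 0.5509 -0.3314] if46 [ 0.5536 -0.3393]
[401.9 237.6] 69 [ 0.4876 -0.2755  0.0729] [218 122 150] if75 [ 0.4875 -0.275 ] if46 [ 0.4884 -0.2814]
[442.9 248.2] 66 [ 0.4585 -0.3906  0.0728] [37 40 40] if75 [ 0.4585 -0.3899] if46 [ 0.4587 -0.3994]
[423.3 253.8] 63 [ 0.4426 -0.3344  0.0734] [159  93  63] if75 [ 0.4427 -0.334 ] if46 [ 0.4424 -0.342 ]
[403.9 265. ] 68 [ 0.4116 -0.2791  0.0741] [220 125 153] if75 [ 0.4116 -0.2789] if46 [ 0.4105 -0.2854]
[445.8 270.1] 65 [ 0.3979 -0.3959  0.0742] [58 57 59] if75 [ 0.398  -0.3956] if46 [ 0.3964 -0.4053]
vA 0.1587
vB 0.1882
stand 0.0993
plate 0.1072
rack 0.1325
handle 0.1083
tray [0.54592861 0.15400886 0.12484848] [-0.8 -0.4 -1.2 -0.4  0.5  0.6 -0.4  0.9  1.4  0.   0.5 -0.8]
L [[264.8 198.3]
 [267.  220.2]] obs [[265.85 199.35]
 [267.1  219.85]]
S [[266.4 199.8]
 [268.5 221. ]] obs [[265.85 199.35]
 [267.1  219.85]]
stand [0.54627768 0.17246549 0.13360294] [-0.3 -0.1  0.1  0.5  0.4 -0.5 -0.2  0.1]
```

Run:
```python
from h import *
from scipy.optimize import least_squares
def blobs(g,box,th,inv=False,mn=6):
    x0,y0,x1,y1=box; s=g[y0:y1,x0:x1]; s=cv2.resize(s,None,fx=4,fy=4,interpolation=cv2.INTER_CUBIC)
    m=((s<th) if inv else (s>th)).astype(np.uint8); n,l,st,c=cv2.connectedComponentsWithStats(m)
    return [((c[i]-1.5)/4+[x0,y0],st[i,4]/16) for i in range(1,n) if st[i,4]/16>mn]
a=np.load("top0.npz")["im"];g=a.min(2)
print("top caps",[(u.round(2),k) for u,k in blobs(g,(259,193,276,227),215)])
print("top holes",[(u.round(2),k) for u,k in blobs(g,(278,190,295,226),140,True,3)])
print(cv2.resize(g[188:230,256:304],(48,42))[::3,::2])
b=np.load("scene0.npz")["im"]
save(cv2.resize(b[165:260,325:445],(800,633),interpolation=cv2.INTER_CUBIC)[:600],"s1.png")
```

```text
top caps [(array([265.13, 198.57]), np.float64(77.5)), (array([265.4 , 215.06]), np.float64(227.3125))]
top holes [(array([281.93, 195.97]), np.float64(6.75)), (array([285.71, 221.17]), np.float64(14.0))]
[[229 227 233 236 230 230 242 247 240 238 248 248 238 238 235 234 228 222
  239 253  82  49  49  52]
 [253 242 238 238 233 226 223 218 219 214 213 212 214 214 214 211 211 210
  199 222 125  53  53  56]
 [252 213 191 198 222 225 216 214 216 219 212 211 203 164 152 174 208 215
  204 215 130  44  53  51]
 [252 220 197 248 255 255 255 173 184 191 199 201 145 149 165 187 197 210
  202 208 174  52  49  48]
 [253 234 206 255 255 255 255 179 126 156 159 188 159 147 162 195 203 213
  207 204 203  57  50  53]
 [253 243 214 219 242 250 176 104 156 162 175 212 211 188 187 207 211 213
  211 196 216  80  54  51]
 [254 249 222 215 207 197 198 210 220 217 217 212 213 213 212 216 214 212
  212 200 220 127  49  48]
 [253 251 220 217 215 218 219 219 213 219 215 215 214 216 218 214 214 215
  213 204 218 130  52  48]
 [253 253 216 199 208 218 217 216 213 221 215 218 214 217 216 214 213 214
  214 200 211 175  57  49]
 [253 253 227 196 229 240 235 213 214 219 215 216 219 207 162 143 167 209
  211 211 206 209  58  57]
 [254 254 232 238 255 255 255 254 129 160 169 167 171 158 155 155 159 183
  210 211 204 207  73  51]
 [254 254 244 239 255 255 255 250  80 114 155 156 149 143 149 139 134 163
  208 207 203 225 126  49]
 [254 254 251 222 227 222 177  93 105 144 157 155 155 155 157 186 200 215
  217 214 206 219 129  51]
 [254 254 252 223 218 215 213 208 217 215 212 213 214 215 218 214 218 215
  210 211 199 212 162  48]]
```

View pics/s1.png

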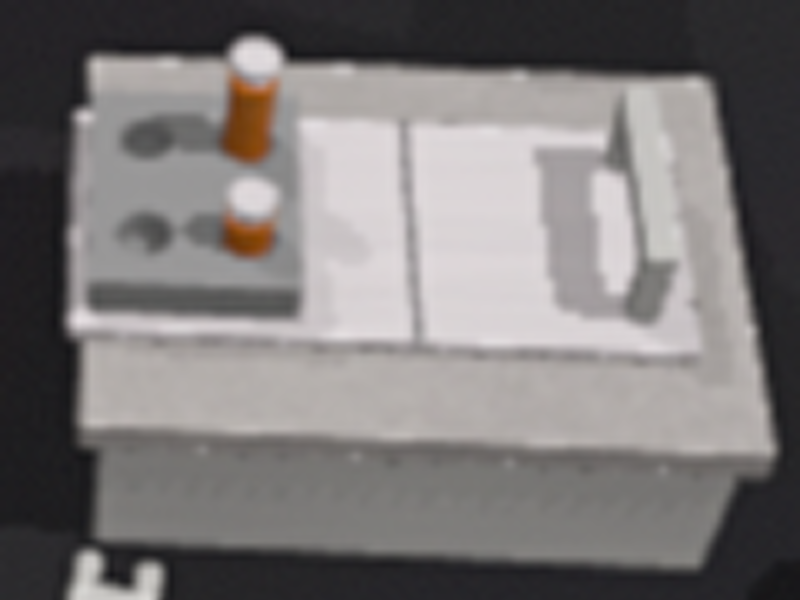

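```bash
cat > fit.py <<'E'
from h import *
from scipy.optimize import least_squares
def T(p,m): 
    m=np.atleast_2d(m);cs,sn=np.cos(p[2]),np.sin(p[2]); return np.c_[p[0]+cs*m[:,0]-sn*m[:,1],p[1]+sn*m[:,0]+cs*m[:,1],m[:,2]+.1]
if __name__=="__main__":
    t=np.array([[515,130],[658,113],[670,277],[530,293],[436,131],[457,322],[545,159],[550,241],[617,155],[627,236]])/4+[129.6,159.6]
    s=np.array([[90,95],[298,93],[407,122],[418,340],[255,60],[253,200],[147,137],[147,232]])/6.667+[324.6,164.6]
    e=1e-3
    mt=np.array([[57,-37,32],[57,-133,32],[-57,-133,32],[-57,-37,32],[65,15,8],[-65,15,8],[28,-62,60],[-28,-62,89],[28,-108,30],[-28,-108,30]])*e
    ms=np.array([[-57,-133,32],[-57,-37,32],[-65,15,8],[65,15,8],[-28,-62,89],[28,-62,60],[-28,-108,30],[28,-108,30]])*e
    ft=lambda p:(proj("top",T(p,mt))-t).ravel(); fs=lambda p:(proj("scene",T(p,ms))-s).ravel()
    for f in(ft,fs,lambda p:np.r_[ft(p),fs(p)]):
        r=least_squares(f,[.546,.154,.125],loss="soft_l1"); print(r.x.round(4)); print(f(r.x).reshape(-1,2).round(1).tolist())
    print("hole0,1,handle,mark",T(r.x,np.array([[-28,-108,32],[28,-108,32],[0,115,48],[0,15,8]])*e).round(4))
    # stand corners from scene & vials from scene
    so=np.array([[90,58],[712,78],[772,458],[80,435]])/6.667+[324.6,164.6]
    sm=np.array([[-110,-150,0],[-110,150,0],[110,150,0],[110,-150,0]])*e
    r2=least_squares(lambda p:(proj("scene",T(p,sm))-so).ravel(),[.546,.172,.13]); print("stand",r2.x.round(4),r2.fun.round(1))
    c=np.array([[635-370,132],[588-370,258]])/4.28+[179.6,129.6]
    print("long",atz("scene",c[:1],.075).round(4),"short",atz("scene",c[1:],.046).round(4))
E
python3 fit.py; python3 -c "
from h import bot; print(bot.observe()['clock'])"
```

```text
[0.5461 0.1548 0.1343]
[[-1.3, -0.6], [-1.7, -0.9], [0.3, 0.0], [-0.5, 0.7], [0.9, 0.0], [0.4, -0.8], [0.1, 0.2], [-0.4, -0.0], [0.6, 0.5], [0.6, 0.8]]
[0.5473 0.1568 0.1475]
[[0.4, -0.8], [0.1, 0.6], [-0.7, -0.0], [0.2, 0.2], [0.3, -0.5], [0.1, -0.6], [-0.2, 0.6], [-0.3, 0.5]]
[0.5464 0.1557 0.1383]
[[-1.7, -0.7], [-2.2, -1.1], [0.1, -0.3], [-0.8, 0.5], [0.5, -0.0], [0.2, -0.9], [-0.3, -0.0], [-0.7, -0.2], [0.2, 0.2], [0.2, 0.5], [0.3, -1.3], [-0.1, 0.2], [-0.8, -0.2], [-0.4, -0.1], [0.0, -0.9], [-0.3, -1.1], [-0.4, 0.1], [-0.7, -0.1]]
hole0,1,handle,mark [[0.5335 0.0449 0.132 ]
 [0.589  0.0526 0.132 ]
 [0.5305 0.2696 0.148 ]
 [0.5443 0.1706 0.108 ]]
stand [0.5496 0.1732 0.1467] [ 0.   0.4 -0.6  0.5  0.5  0.   0.  -0.8]
long [[ 0.4426 -0.3336  0.075 ]] short [[ 0.5553 -0.3392  0.046 ]]
1.0
```

{"op": "move_arm", "data": {
  "series": [
    [[46.3, -16.8, 0], [0, 0, -1.48], 60],
    [[46.3, -16.8, 0], [0, 0, -1.48], 60],
    [[46.3, -16.8, 0], [0, 0, -1.48], 60],
    [[46.3, -16.8, 0], [0, 0, -1.48], 60],
    [[46.3, -16.8, 0], [0, 0, -1.48], 60],
    [[46.3, -16.8, 0], [0, 0, -1.48], 60],
    [[46.3, -16.8, 0], [0, 0, -1.48], 60],
    [[46.3, -16.8, 0], [0, 0, -1.48], 60],
    [[46.3, -16.8, 0], [0, 0, -1.48], 60],
    [[46.3, -16.8, 0], [0, 0, -1.48], 60],
    [[46.3, -16.8, 0], [0, 0, -1.48], 60],
    [[46.3, -16.8, 0], [0, 0, -1.48], 60],
    [[46.3, -16.8, 0], [0, 0, -1.48], 60],
    [[46.3, -16.8, 0], [0, 0, -1.48], 60],
    [[46.3, -16.8, 0], [0, 0, -1.48], 60],
    [[46.3, -16.8, 0], [0, 0, -1.48], 60]
  ],
  "squeeze": 30
}}

```text
clock: 2.33
position: [0.5539, -0.3407, 0.2313]
tool_rot: [-3.141, 0.001, 1.707]
force: [-0.5, 0.2, -0.2]
grip_width: 0.051
finger_force: 0.0
```

```bash
cat > st.py <<'E'
import sys
from h import *
from scipy.spatial.transform import Rotation as Ro
o=bot.observe(); p=o["position"]; R=Ro.from_euler("xyz",o["tool_rot"])
print("t",round(o["clock"],2),"p",p.round(4),"rpy",o["tool_rot"].round(4),"q",o["qpos"].round(2),"F",o["force"].round(1),"w",round(o["grip_width"],4),"ff",round(o["finger_force"],1))
if len(sys.argv)>3: # target x y z yaw
    v=np.array(sys.argv[1:4],float); print("shift cm",(R.inv().apply(v-p)*100).round(2), "turn",(R.inv()*Ro.from_euler("xyz",[np.pi,0,float(sys.argv[4])])).as_rotvec().round(4))
E
python3 st.py .5545 -.3393 .024 1.709
```

```text
t 2.33 p [ 0.5539 -0.3407  0.2313] rpy [-3.1409e+00  5.0000e-04  1.7074e+00] q [ 0.75  0.59 -0.45  1.51  0.28  1.1   0.37] F [-0.5  0.2 -0.2] w 0.051 ff 0.0
shift cm [ 0.14  0.09 20.73] turn [-0.0006  0.0005 -0.0016]
```

{"op": "move_arm", "data": {
  "series": [
    [[0.15, 0.1, 4], [0, 0, 0], 60],
    [[0.15, 0.1, 8], [0, 0, 0], 60],
    [[0.15, 0.1, 12], [0, 0, 0], 60],
    [[0.15, 0.1, 16], [0, 0, 0], 60],
    [[0.15, 0.1, 18.5], [0, 0, 0], 60],
    [[0.15, 0.1, 20], [0, 0, 0], 60],
    [[0.15, 0.1, 20.7], [0, 0, 0], 60],
    [[0.15, 0.1, 20.7], [0, 0, 0], 60],
    [[0.15, 0.1, 20.7], [0, 0, 0], 60],
    [[0.15, 0.1, 20.7], [0, 0, 0], 15],
    [[0.15, 0.1, 20.7], [0, 0, 0], 15],
    [[0.15, 0.1, 20.7], [0, 0, 0], 15],
    [[0.15, 0.1, 20.7], [0, 0, 0], 15],
    [[0.15, 0.1, 20.7], [0, 0, 0], 15],
    [[0.15, 0.1, 20.7], [0, 0, 0], 15]
  ],
  "squeeze": 30
}}

```text
clock: 3.58
position: [0.5562, -0.3384, 0.0257]
tool_rot: [3.14, 0.001, 1.71]
force: [-2.5, 0.4, 8.5]
grip_width: 0.0211
finger_force: 28.9
```

```bash
python3 st.py .589 .0526 .26 1.709
python3 - <<'E'
from h import *
for n in("top","scene"):
    im,d=bot.grab_frame(n); np.savez(n+"1.npz",im=im,d=d); print([(x["bbox"],round(x["conf"],2)) for x in bot.find_in(n,"short_vial")])
E
```

```text
t 3.58 p [ 0.5562 -0.3384  0.0257] rpy [3.1404e+00 1.4000e-03 1.7095e+00] q [ 0.69  0.84 -0.37  1.64  0.41  0.74  0.27] F [-2.5  0.4  8.5] w 0.0211 ff 28.9
shift cm [ 38.24   8.68 -23.48] turn [0.0012 0.0014 0.0005]
[]
[]
```

{"op": "move_arm", "data": {
  "series": [
    [[0, 0, -2], [0, 0, 0], 15],
    [[0, 0, -6], [0, 0, 0], 15],
    [[0, 0, -10], [0, 0, 0], 15],
    [[0, 0, -14], [0, 0, 0], 15],
    [[2, 0.5, -18], [0, 0, 0], 15],
    [[5, 1, -21], [0, 0, 0], 15],
    [[9, 2, -23], [0, 0, 0], 15],
    [[13, 3, -23], [0, 0, 0], 15],
    [[17, 4, -23], [0, 0, 0], 15],
    [[21, 5, -23], [0, 0, 0], 15],
    [[25, 6, -23], [0, 0, 0], 15],
    [[29, 6.7, -23], [0, 0, 0], 15],
    [[32.5, 7.4, -23], [0, 0, 0], 15],
    [[35.5, 8, -22], [0, 0, 0], 15],
    [[37.3, 8.5, -20], [0, 0, 0], 15],
    [[38.2, 8.7, -18], [0, 0, 0], 15],
    [[38.2, 8.7, -16], [0, 0, 0], 15],
    [[38.2, 8.7, -16], [0, 0, 0], 15],
    [[38.2, 8.7, -16], [0, 0, 0], 15],
    [[38.2, 8.7, -16], [0, 0, 0], 15]
  ]
}}

```text
clock: 5.45
position: [0.5895, 0.0521, 0.1857]
tool_rot: [3.14, 0.0, 1.709]
force: [-0.5, -0.5, 0.4]
grip_width: 0.0207
finger_force: 29.4
```

```bash
python3 st.py .589 .0526 .14 1.709
python3 - <<'E'
from h import *
cs=[]
for n in("top","scene"):
    im,d=bot.grab_frame(n); np.savez(n+"2.npz",im=im,d=d)
    u=proj(n,[.575,.07,.16])[0].astype(int); print(n,u-[50,35],proj(n,[[.589,.0526,.16],[.589,.0526,.132]]).round(1).tolist())
    cs.append(cv2.resize(im[u[1]-35:u[1]+40,u[0]-50:u[0]+50],(800,600),interpolation=cv2.INTER_CUBIC))
save(np.vstack([cv2.resize(c,(400,300)) for c in cs]),"p2.png")
E
```

```text
t 5.45 p [0.5895 0.0521 0.1857] rpy [3.1402e+00 2.0000e-04 1.7090e+00] q [ 0.17  0.56 -0.52  1.72  0.33  0.95 -0.34] F [-0.5 -0.5  0.4] w 0.0207 ff 29.4
shift cm [ 0.06 -0.05  4.57] turn [0.0014 0.0002 0.    ]
top [226 167] [[283.0, 197.0], [284.0, 198.5]]
scene [303 155] [[346.5, 192.9], [346.0, 198.9]]
```

View pics/p2.png

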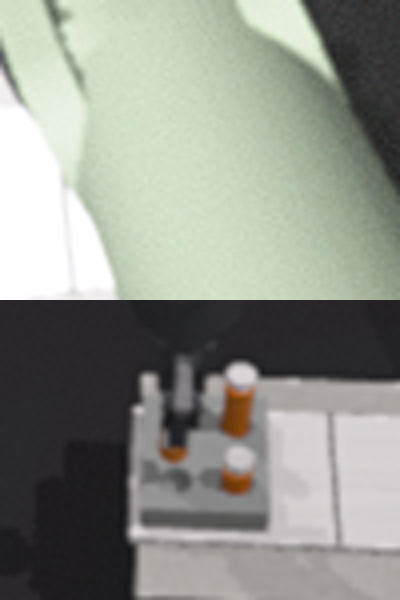

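{"op": "move_arm", "data": {
  "series": [
    [[0, 0, 1], [0, 0, 0], 15],
    [[0, 0, 2], [0, 0, 0], 15],
    [[0, 0, 2.5], [0, 0, 0], 15],
    [[0, 0, 2.8], [0, 0, 0], 15],
    [[0, 0, 3.1], [0, 0, 0], 15],
    [[0, 0, 3.3], [0, 0, 0], 15],
    [[0, 0, 3.3], [0, 0, 0], 15]
  ]
}}

```text
clock: 6.13
position: [0.5901, 0.0539, 0.1523]
tool_rot: [3.138, -0.001, 1.711]
force: [0.9, 3.0, -2.8]
grip_width: 0.021
finger_force: 34.7
```

```bash
python3 st.py .589 .0526 .14 1.709; python3 -c "
from h import bot; print(bot.observe()['moment'])"
```

```text
t 6.13 p [0.5901 0.0539 0.1523] rpy [ 3.1384e+00 -1.2000e-03  1.7107e+00] q [ 0.16  0.6  -0.5   1.74  0.36  0.88 -0.36] F [ 0.9  3.  -2.8] w 0.021 ff 34.7
shift cm [-0.11 -0.13  1.23] turn [ 0.0032 -0.0012  0.0017]
[ 0.55850074 -0.28708759 -0.03321026]
```

{"op": "move_arm", "data": {
  "series": [
    [[0.2, 0.05, 0.1], [0, 0, 0], 15],
    [[0.25, 0.05, 0.4], [0, 0, 0], 15],
    [[0.25, 0.05, 0.7], [0, 0, 0], 15],
    [[0.25, 0.05, 1.0], [0, 0, 0], 15],
    [[0.25, 0.05, 1.2], [0, 0, 0], 15],
    [[0.25, 0.05, 1.2], [0, 0, 0], 15]
  ]
}}

```text
clock: 6.63
position: [0.589, 0.0548, 0.1387]
tool_rot: [-3.141, 0.0, 1.71]
force: [3.0, 0.3, -1.4]
grip_width: 0.0206
finger_force: 33.5
```

```bash
python3 st.py .589 .0526 .14 1.709; python3 -c "
from h import bot; print(bot.observe()['moment'])"
```

```text
t 6.63 p [0.589  0.0548 0.1387] rpy [-3.1410e+00  1.0000e-04  1.7097e+00] q [ 0.15  0.62 -0.49  1.75  0.37  0.86 -0.37] F [ 3.   0.3 -1.4] w 0.0206 ff 33.5
shift cm [-0.21 -0.03 -0.13] turn [-0.0006  0.0001  0.0007]
[ 0.04085211 -0.66853067 -0.01836472]
```

{"op": "move_arm", "data": {
  "series": [
    [[0, 0, 0.15], [0, 0, 0], 15],
    [[0, 0, 0.3], [0, 0, 0], 15],
    [[0, 0, 0.3], [0, 0, 0], 15]
  ]
}}

```text
clock: 6.88
position: [0.5891, 0.0545, 0.1375]
tool_rot: [3.141, 0.001, 1.709]
force: [-4.8, -3.5, 23.6]
grip_width: 0.021
finger_force: 33.2
```

```bash
python3 st.py .589 .0526 .14 1.709; python3 -c "
from h import bot; print(bot.observe()['moment'])"
```

```text
t 6.88 p [0.5891 0.0545 0.1375] rpy [3.1414e+00 1.1000e-03 1.7092e+00] q [ 0.15  0.62 -0.49  1.76  0.37  0.86 -0.38] F [-4.8 -3.5 23.6] w 0.021 ff 33.2
shift cm [-0.19 -0.04 -0.25] turn [0.0002 0.0011 0.0002]
[-0.71210786  1.20974876 -0.05488573]
```

{"op": "move_arm", "data": {
  "series": [
    [[0, 0, -0.1], [0, 0, 0], 45],
    [[0, 0, -0.1], [0, 0, 0], 45],
    [[0, 0, -0.1], [0, 0, 0], 45],
    [[0, 0, -1], [0, 0, 0], 45],
    [[0, 0, -3], [0, 0, 0], 45],
    [[0, 0, -6], [0, 0, 0], 45],
    [[0, 0, -10], [0, 0, 0], 45],
    [[-4, -2, -12], [0, 0, 0], 55],
    [[-8, -4, -12], [0, 0, 0], 55],
    [[-11.5, -6, -12], [0, 0, 0], 55],
    [[-15, -8, -12], [0, 0, 0], 55],
    [[-18.5, -10, -12], [0, 0, 0], 55],
    [[-22, -12, -12], [0, 0, 0], 55],
    [[-25.5, -14, -12], [0, 0, 0], 55],
    [[-29, -16, -12], [0, 0, 0], 55],
    [[-32.5, -18, -12], [0, 0, 0], 55],
    [[-36.4, -19.8, -12], [0, 0, 0], 55],
    [[-36.4, -19.8, -10], [0, 0, 0], 55],
    [[-36.4, -19.8, -10], [0, 0, 0], 55],
    [[-36.4, -19.8, -10], [0, 0, 0], 55]
  ]
}}

```text
clock: 8.55
position: [0.4431, -0.3323, 0.2363]
tool_rot: [-3.141, -0.002, 1.71]
force: [-0.3, -0.1, 0.7]
grip_width: 0.0468
finger_force: 0.0
```

```bash
python3 st.py .4427 -.3338 .037 1.709
python3 - <<'E'
from h import *
im,d=bot.grab_frame("scene"); im2,d2=bot.grab_frame("top"); np.savez("s3.npz",s=im,t=im2,d=d,d2=d2)
c1=cv2.resize(im[165:225,325:405],(800,600),interpolation=cv2.INTER_CUBIC)
c2=cv2.resize(im[120:210,180:300],(800,600),interpolation=cv2.INTER_CUBIC)
c3=cv2.resize(im2[185:255,250:350],(400,280),interpolation=cv2.INTER_CUBIC)
m=np.zeros((580,800,3),np.uint8);m[:300,:400]=cv2.resize(c1,(400,300));m[:300,400:]=cv2.resize(c2,(400,300));m[300:,:400]=c3
save(m,"p3.png")
E
```

```text
t 8.55 p [ 0.4431 -0.3323  0.2363] rpy [-3.1408e+00 -1.6000e-03  1.7098e+00] q [ 0.87  0.43 -0.45  1.77  0.22  0.99  0.47] F [-0.3 -0.1  0.7] w 0.0468 ff 0.0
shift cm [-0.17 -0.05 19.93] turn [-0.0008 -0.0016  0.0008]
```

View pics/p3.png

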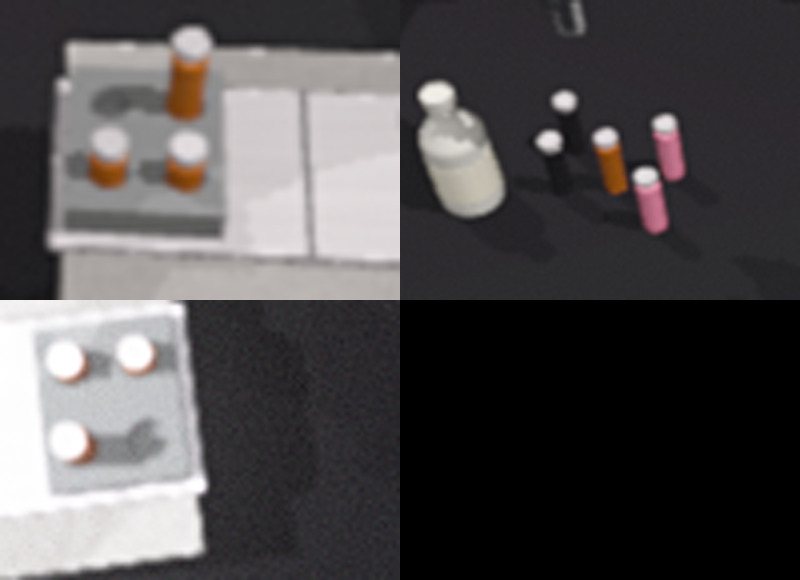

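{"op": "move_arm", "data": {
  "series": [
    [[-0.15, -0.05, 4], [0, 0, 0], 55],
    [[-0.15, -0.05, 8], [0, 0, 0], 55],
    [[-0.15, -0.05, 11], [0, 0, 0], 55],
    [[-0.15, -0.05, 13], [0, 0, 0], 55],
    [[-0.15, -0.05, 15], [0, 0, 0], 55],
    [[-0.15, -0.05, 17], [0, 0, 0], 55],
    [[-0.15, -0.05, 19], [0, 0, 0], 55],
    [[-0.15, -0.05, 20.3], [0, 0, 0], 55],
    [[-0.15, -0.05, 20.8], [0, 0, 0], 55],
    [[-0.15, -0.05, 20.8], [0, 0, 0], 55],
    [[-0.15, -0.05, 20.8], [0, 0, 0], 15],
    [[-0.15, -0.05, 20.8], [0, 0, 0], 15],
    [[-0.15, -0.05, 20.8], [0, 0, 0], 15],
    [[-0.15, -0.05, 20.8], [0, 0, 0], 15],
    [[-0.15, -0.05, 20.8], [0, 0, 0], 15],
    [[-0.15, -0.05, 20.8], [0, 0, 0], 15]
  ]
}}

```text
clock: 9.98
position: [0.4438, -0.3348, 0.0295]
tool_rot: [3.14, 0.001, 1.71]
force: [0.6, 1.4, 8.0]
grip_width: 0.0212
finger_force: 29.3
```

```bash
python3 st.py .5335 .0461 .19 1.709
```

```text
t 9.98 p [ 0.4438 -0.3348  0.0295] rpy [3.1401e+00 1.2000e-03 1.7097e+00] q [ 0.78  0.72 -0.33  1.9   0.4   0.58  0.32] F [0.6 1.4 8. ] w 0.0212 ff 29.3
shift cm [ 36.47  14.18 -16.07] turn [0.0015 0.0012 0.0007]
```

{"op": "move_arm", "data": {
  "series": [
    [[0, 0, -2], [0, 0, 0], 15],
    [[0, 0, -6], [0, 0, 0], 15],
    [[0, 0, -10], [0, 0, 0], 15],
    [[0, 0, -14], [0, 0, 0], 15],
    [[2, 1, -17], [0, 0, 0], 15],
    [[5, 2, -19.5], [0, 0, 0], 15],
    [[8.5, 3.4, -21], [0, 0, 0], 15],
    [[12, 4.8, -21], [0, 0, 0], 15],
    [[15.5, 6.2, -21], [0, 0, 0], 15],
    [[19, 7.6, -21], [0, 0, 0], 15],
    [[22.5, 9, -21], [0, 0, 0], 15],
    [[26, 10.4, -21], [0, 0, 0], 15],
    [[29.5, 11.8, -21], [0, 0, 0], 15],
    [[33, 13, -21], [0, 0, 0], 15],
    [[35.5, 13.9, -20], [0, 0, 0], 15],
    [[36.4, 14.2, -18], [0, 0, 0], 15],
    [[36.4, 14.2, -16], [0, 0, 0], 15],
    [[36.4, 14.2, -16], [0, 0, 0], 15],
    [[36.4, 14.2, -16], [0, 0, 0], 15]
  ]
}}

```text
clock: 11.57
position: [0.533, 0.0454, 0.1885]
tool_rot: [-3.141, 0.0, 1.71]
force: [-0.2, 0.1, 0.5]
grip_width: 0.0216
finger_force: 29.5
```

```bash
python3 st.py .5335 .0451 .157 1.709;  python3 -c "
from h import bot; print(bot.observe()['moment'])"
```

```text
t 11.57 p [0.533  0.0454 0.1885] rpy [-3.1406e+00  1.0000e-04  1.7097e+00] q [ 0.21  0.48 -0.54  1.86  0.31  0.89 -0.35] F [-0.2  0.1  0.5] w 0.0216 ff 29.5
shift cm [-0.04  0.05  3.15] turn [-0.001   0.0001  0.0007]
[-0.03997957  0.00104629 -0.01182521]
```

{"op": "move_arm", "data": {
  "series": [
    [[0, 0.05, 1], [0, 0, 0], 15],
    [[0, 0.05, 2], [0, 0, 0], 15],
    [[0, 0.05, 2.5], [0, 0, 0], 15],
    [[0, 0.05, 2.8], [0, 0, 0], 15],
    [[0, 0.05, 3.1], [0, 0, 0], 15],
    [[0, 0.05, 3.2], [0, 0, 0], 15],
    [[0, 0.05, 3.2], [0, 0, 0], 15]
  ]
}}

```text
clock: 12.15
position: [0.5338, 0.0457, 0.1562]
tool_rot: [-3.141, -0.0, 1.71]
force: [-0.1, -0.5, -0.8]
grip_width: 0.0215
finger_force: 29.5
```

```bash
python3 st.py .5335 .0451 .142 1.709;  python3 -c "
from h import bot; print(bot.observe()['moment'])"
```

```text
t 12.15 p [0.5338 0.0457 0.1562] rpy [-3.1415 -0.      1.7097] q [ 0.19  0.52 -0.52  1.89  0.35  0.82 -0.38] F [-0.1 -0.5 -0.8] w 0.0215 ff 29.5
shift cm [-0.06 -0.04  1.42] turn [-0.0001 -0.      0.0007]
[-0.008703    0.02153762 -0.01084933]
```

Five millimetres into the hole with no side force; go home.

{"op": "move_arm", "data": {
  "series": [
    [[0, 0, 0.4], [0, 0, 0], 15],
    [[0, 0, 0.8], [0, 0, 0], 15],
    [[0, 0, 1.1], [0, 0, 0], 15],
    [[0, 0, 1.3], [0, 0, 0], 15],
    [[0, 0, 1.45], [0, 0, 0], 15],
    [[0, 0, 1.5], [0, 0, 0], 15],
    [[0, 0, 1.5], [0, 0, 0], 15]
  ]
}}

```text
clock: 12.73
position: [0.5344, 0.0459, 0.1431]
tool_rot: [3.14, 0.001, 1.71]
force: [-9.9, -2.0, 38.9]
grip_width: 0.0221
finger_force: 34.2
```

```bash
python3 st.py .5305 .271 .26 .139;  python3 -c "
from h import bot; print(bot.observe()['moment'])"
```

```text
t 12.73 p [0.5344 0.0459 0.1431] rpy [3.1399e+00 9.0000e-04 1.7097e+00] q [ 0.18  0.54 -0.51  1.9   0.36  0.8  -0.39] F [-9.9 -2.  38.9] w 0.0221 ff 34.2
shift cm [ 22.34   2.75 -11.71] turn [ 2.1000e-03 -6.0000e-04  1.5707e+00]
[-0.53991654  2.50117163 -0.04655602]
```

{"op": "move_arm", "data": {
  "series": [
    [[0, 0, -0.2], [0, 0, 0], 15],
    [[0, 0, -0.2], [0, 0, 0], 45],
    [[0, 0, -0.2], [0, 0, 0], 45],
    [[0, 0, -0.2], [0, 0, 0], 45],
    [[0, 0, -1], [0, 0, 0], 45],
    [[0, 0, -3], [0, 0, 0], 45],
    [[0, 0, -6], [0, 0, 0], 45],
    [[0, 0, -9], [0, 0, 0], 45],
    [[0, 0, -12], [0, 0, 0], 45]
  ]
}}

```text
clock: 13.48
position: [0.5335, 0.0459, 0.263]
tool_rot: [-3.141, -0.0, 1.71]
force: [0.8, -0.2, -0.2]
grip_width: 0.0382
finger_force: 0.0
```

{"op": "move_arm", "data": {
  "series": [
    [[3, 0.4, -1], [0, 0, -0.12], 60],
    [[6, 0.8, -1], [0, 0, -0.24], 60],
    [[9, 1.2, -1], [0, 0, -0.36], 60],
    [[12, 1.6, -1], [0, 0, -0.48], 60],
    [[15, 2, -1], [0, 0, -0.6], 60],
    [[18, 2.3, -1], [0, 0, -0.72], 60],
    [[20, 2.6, -1], [0, 0, -0.84], 60],
    [[22.3, 2.75, -1], [0, 0, -0.96], 60],
    [[22.3, 2.75, -1], [0, 0, -1.08], 60],
    [[22.3, 2.75, -1], [0, 0, -1.2], 60],
    [[22.3, 2.75, -1], [0, 0, -1.32], 60],
    [[22.3, 2.75, -1], [0, 0, -1.44], 60],
    [[22.3, 2.75, -1], [0, 0, -1.571], 60],
    [[22.3, 2.75, -1], [0, 0, -1.571], 60],
    [[22.3, 2.75, -1], [0, 0, -1.571], 60]
  ]
}}

```text
clock: 14.73
position: [0.5302, 0.2702, 0.2714]
tool_rot: [3.141, -0.0, -3.006]
force: [-0.9, -0.1, 0.5]
grip_width: 0.0514
finger_force: 0.0
```

```bash
python3 st.py .5305 .271 .129 3.281
python3 - <<'E'
from h import *
im,d=bot.grab_frame("scene"); im2,d2=bot.grab_frame("top"); np.savez("s4.npz",s=im,t=im2,d=d,d2=d2)
c1=cv2.resize(im[150:265,320:445],(800,736),interpolation=cv2.INTER_CUBIC)
c3=cv2.resize(im2[160:270,180:310],(480,406),interpolation=cv2.INTER_CUBIC)
m=np.zeros((520,800,3),np.uint8);m[:300,:326]=cv2.resize(c1,(326,300));m[:406,326:]=cv2.resize(c3,(474,406))
m=np.zeros((520,800,3),np.uint8);m[:,:420]=cv2.resize(c1,(420,386)).repeat(1,0)[:386].copy().resize((0,)) if 0 else 0
m[:386,:420]=cv2.resize(c1,(420,386));m[:322,420:]=cv2.resize(c3,(380,322))
save(m,"p4.png")
E
```

```text
t 14.73 p [0.5302 0.2702 0.2714] rpy [ 3.1413e+00 -4.0000e-04 -3.0060e+00] q [ 0.06  0.59 -0.95  1.6   0.5   1.22  0.71] F [-0.9 -0.1  0.5] w 0.0514 ff 0.0
shift cm [-0.04  0.07 14.24] turn [ 0.0003 -0.0004 -0.0038]
```

View pics/p4.png

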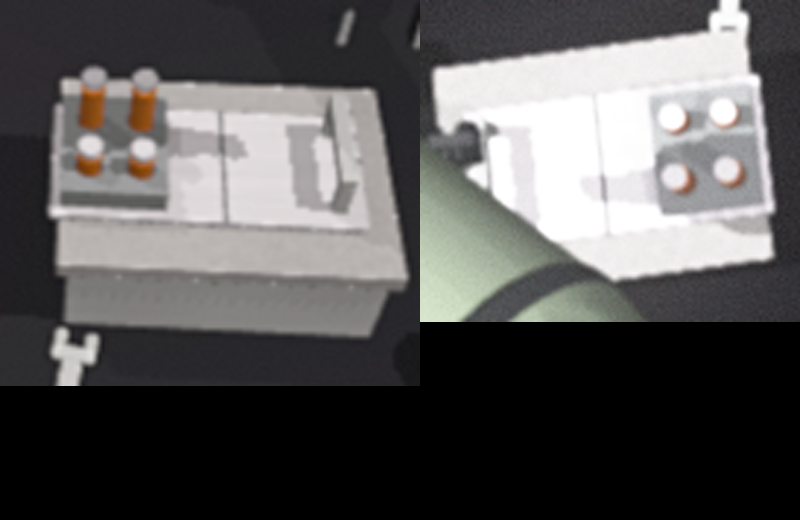

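{"op": "move_arm", "data": {
  "series": [
    [[-0.05, 0.1, 4], [0, 0, 0], 60],
    [[-0.05, 0.1, 8], [0, 0, 0], 60],
    [[-0.05, 0.1, 11], [0, 0, 0], 60],
    [[-0.05, 0.1, 13], [0, 0, 0], 60],
    [[-0.05, 0.1, 14], [0, 0, 0], 60],
    [[-0.05, 0.1, 14.2], [0, 0, 0], 60],
    [[-0.05, 0.1, 14.2], [0, 0, 0], 60],
    [[-0.05, 0.1, 14.2], [0, 0, 0], 60],
    [[-0.05, 0.1, 14.2], [0, 0, 0], 30],
    [[-0.05, 0.1, 14.2], [0, 0, 0], 20],
    [[-0.05, 0.1, 14.2], [0, 0, 0], 10],
    [[-0.05, 0.1, 14.2], [0, 0, 0], 5],
    [[-0.05, 0.1, 14.2], [0, 0, 0], 5],
    [[-0.05, 0.1, 14.2], [0, 0, 0], 5]
  ],
  "squeeze": 60
}}

```text
clock: 16.0
position: [0.531, 0.2712, 0.1303]
tool_rot: [-3.141, 0.001, -3.003]
force: [-1.4, -3.5, 9.9]
grip_width: 0.0147
finger_force: 59.2
```

```bash
python3 st.py .5305 .271 .129 3.281;  python3 -c "
from h import bot; print(bot.observe()['moment'])"
```

```text
t 16.0 p [0.531  0.2712 0.1303] rpy [-3.1411e+00  1.1000e-03 -3.0031e+00] q [-0.01  0.74 -0.85  1.74  0.66  0.98  0.59] F [-1.4 -3.5  9.9] w 0.0147 ff 59.2
shift cm [ 0.05 -0.02  0.13] turn [-0.0005  0.0011 -0.001 ]
[-0.79464187  0.31728427 -0.03032247]
```

{"op": "move_arm", "data": {
  "series": [
    [[0, -0.3, 0], [0, 0, 0], 5],
    [[0, -1, 0], [0, 0, 0], 5],
    [[0, -2, 0], [0, 0, 0], 5],
    [[0, -3, 0], [0, 0, 0], 5],
    [[0, -4, 0], [0, 0, 0], 5],
    [[0, -5, 0], [0, 0, 0], 5],
    [[0, -6, 0], [0, 0, 0], 5],
    [[0, -7, 0], [0, 0, 0], 5],
    [[0, -8, 0], [0, 0, 0], 5],
    [[0, -9, 0], [0, 0, 0], 5],
    [[0, -10, 0], [0, 0, 0], 5],
    [[0, -11, 0], [0, 0, 0], 5],
    [[0, -12, 0], [0, 0, 0], 5],
    [[0, -12.7, 0], [0, 0, 0], 5],
    [[0, -13, 0], [0, 0, 0], 5],
    [[0, -13, 0], [0, 0, 0], 5],
    [[0, -13, 0], [0, 0, 0], 5]
  ],
  "squeeze": 90
}}

```text
clock: 17.42
position: [0.5492, 0.1434, 0.1304]
tool_rot: [3.14, 0.002, -3.003]
force: [-0.1, 2.5, 7.7]
grip_width: 0.0143
finger_force: 89.0
```

```bash
python3 st.py;  python3 - <<'E'
from h import *
print(bot.observe()['moment'])
im,d=bot.grab_frame("scene"); im2,d2=bot.grab_frame("top"); np.savez("s5.npz",s=im,t=im2,d=d,d2=d2)
c1=cv2.resize(im[155:255,290:445],None,fx=5,fy=5,interpolation=cv2.INTER_CUBIC)
save(c1,"p5.png")
c3=cv2.resize(im2[160:265,190:350],None,fx=5,fy=5,interpolation=cv2.INTER_CUBIC); save(c3,"p5t.png")
E
```

```text
t 17.42 p [0.5492 0.1434 0.1304] rpy [ 3.1404e+00  2.1000e-03 -3.0026e+00] q [ 0.23  0.7  -0.86  1.81  0.65  0.94  0.79] F [-0.1  2.5  7.7] w 0.0143 ff 89.0
[ 0.5093112  -0.02388404 -0.02601476]
```

View pics/p5.png

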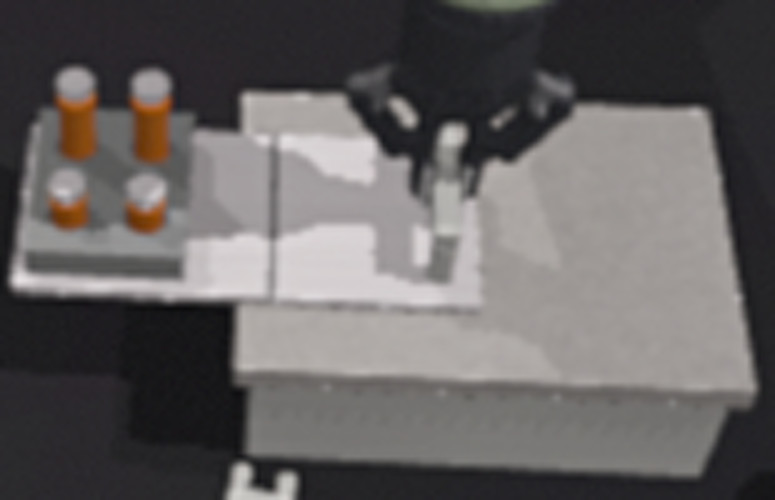

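View pics/p5t.png

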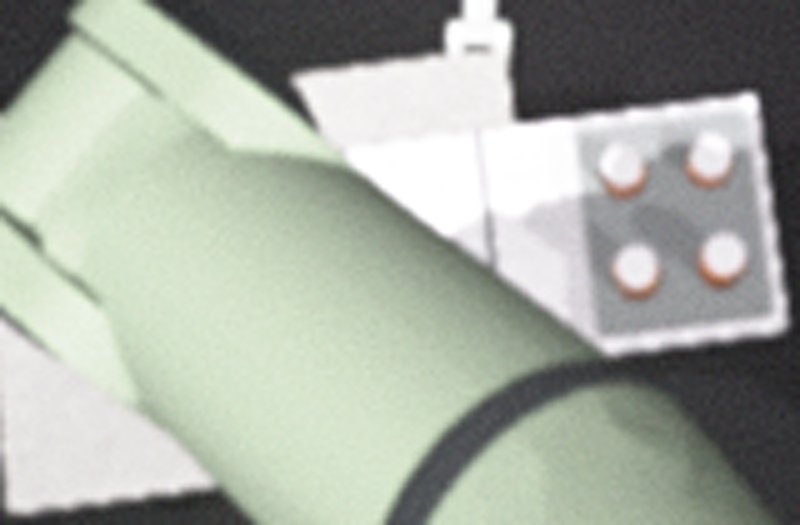

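```bash
cat > m.py <<'E'
from h import *
def gap(n,line,edge,zl=.108,ze=.1):
    L=atz(n,line,zl)[:,:2]; E=atz(n,edge,ze)[:,:2]; m=L.mean(0)
    for yaw in (.1386,.134,.145):
        u=np.array([np.sin(yaw),-np.cos(yaw)]); print(n,yaw,"gap mm",((E-m)@u*1e3).round(1), "line ends",((L-m)@u*1e3).round(1))
if __name__=="__main__":
    S=lambda p:(np.array(p,float))/5+[289.6,154.6]; Tt=lambda p:np.array(p,float)/5+[189.6,159.6]
    gap("scene",S([[276,136],[270,298]]),S([[241,94],[234,373]]))
    gap("top",Tt([[478,132],[491,268]]),Tt([[509,55],[515,116]]))
    for n in("scene","top"):  # refit via rack caps
        pass
E
python3 m.py
```

```text
scene 0.1386 gap mm [22.6 20.3] line ends [-0.7  0.7]
scene 0.134 gap mm [23.1 19.8] line ends [-0.4  0.4]
scene 0.145 gap mm [21.9 21. ] line ends [-1.1  1.1]
top 0.1386 gap mm [23. 22.] line ends [ 1. -1.]
top 0.134 gap mm [22.6 21.8] line ends [ 0.8 -0.8]
top 0.145 gap mm [23.5 22.3] line ends [ 1.2 -1.2]
```

{"op": "move_arm", "data": {
  "series": [
    [[0, -0.3, 0], [0, 0, 0], 5],
    [[0, -0.7, 0], [0, 0, 0], 5],
    [[0, -1.1, 0], [0, 0, 0], 5],
    [[0, -1.5, 0], [0, 0, 0], 5],
    [[0, -1.8, 0], [0, 0, 0], 5],
    [[0, -2, 0], [0, 0, 0], 5],
    [[0, -2, 0], [0, 0, 0], 5],
    [[0, -2, 0], [0, 0, 0], 5]
  ]
}}

```text
clock: 18.18
position: [0.552, 0.1249, 0.1306]
tool_rot: [3.139, 0.003, -3.002]
force: [-0.3, 8.8, 9.3]
grip_width: 0.0141
finger_force: 89.0
```

```bash
python3 st.py;  python3 - <<'E'
from h import *
print(bot.observe()['moment'])
im,d=bot.grab_frame("scene"); im2,d2=bot.grab_frame("top"); np.savez("s6.npz",s=im,t=im2,d=d,d2=d2)
c1=cv2.resize(im[165:240,310:375],None,fx=8,fy=8,interpolation=cv2.INTER_CUBIC)[:,:400]
c3=cv2.resize(im2[165:235,265:315],None,fx=8,fy=8,interpolation=cv2.INTER_CUBIC)
m=np.zeros((600,800,3),np.uint8); m[:,:400]=c1[:600]; m[:560,400:]=c3; save(m,"p6.png")
E
```

```text
t 18.18 p [0.552  0.1249 0.1306] rpy [ 3.1389e+00  2.7000e-03 -3.0016e+00] q [ 0.27  0.7  -0.87  1.82  0.65  0.93  0.82] F [-0.3  8.8  9.3] w 0.0141 ff 89.0
[ 1.80411265  0.15778536 -0.06601667]
```

View pics/p6.png

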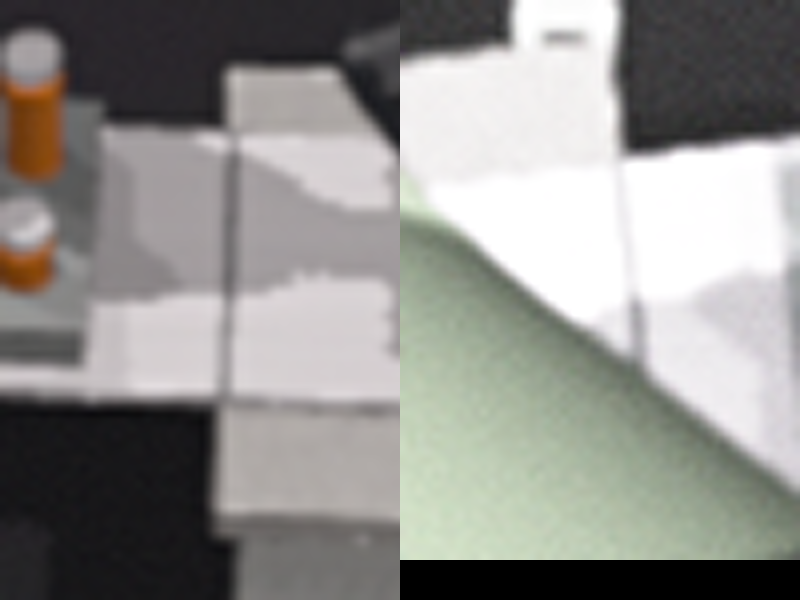

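Run:
```python
from m import *
S=lambda p:np.array(p,float)/8+[309.56,164.56]; T=lambda p:(np.array(p,float)-[400,0])/8+[264.56,164.56]
gap("scene",S([[234,138],[226,398]]),S([[227,72],[213,518]]))
gap("top",T([[621,165],[638,355]]),T([[614,70],[622,148]]))
```

```text
scene 0.1386 gap mm [4.  2.8] line ends [ 0.3 -0.3]
scene 0.134 gap mm [4.5 2.3] line ends [ 0.6 -0.6]
scene 0.145 gap mm [3.3 3.5] line ends [-0.1  0.1]
top 0.1386 gap mm [2.5 1.8] line ends [ 1.2 -1.2]
top 0.134 gap mm [2.1 1.7] line ends [ 1. -1.]
top 0.145 gap mm [2.9 2.1] line ends [ 1.4 -1.4]
```

{"op": "move_arm", "data": {
  "series": [
    [[0, -0.15, 0], [0, 0, 0], 5],
    [[0, -0.3, 0], [0, 0, 0], 5],
    [[0, -0.3, 0], [0, 0, 0], 5],
    [[0, -0.3, 0], [0, 0, 0], 5],
    [[0, -0.3, 0], [0, 0, 0], 5],
    [[0, -0.3, 0], [0, 0, 0], 5]
  ]
}}

```text
clock: 18.78
position: [0.5523, 0.1224, 0.1307]
tool_rot: [3.139, 0.003, -3.001]
force: [-1.6, 11.2, 9.6]
grip_width: 0.0144
finger_force: 89.2
```

```bash
python3 st.py;  python3 - <<'E'
from h import *
print(bot.observe()['moment'])
im,d=bot.grab_frame("scene"); im2,d2=bot.grab_frame("top"); np.savez("s7.npz",s=im,t=im2,d=d,d2=d2)
c1=cv2.resize(im[165:240,310:375],None,fx=8,fy=8,interpolation=cv2.INTER_CUBIC)[:,:400]
c3=cv2.resize(im2[165:235,265:315],None,fx=8,fy=8,interpolation=cv2.INTER_CUBIC)
m=np.zeros((600,800,3),np.uint8); m[:,:400]=c1[:600]; m[:560,400:]=c3; save(m,"p7.png")
E
```

```text
t 18.78 p [0.5523 0.1224 0.1307] rpy [ 3.1385e+00  2.8000e-03 -3.0012e+00] q [ 0.27  0.7  -0.87  1.82  0.65  0.93  0.82] F [-1.6 11.2  9.6] w 0.0144 ff 89.2
[ 2.18523927  0.32737478 -0.00852578]
```

View pics/p7.png

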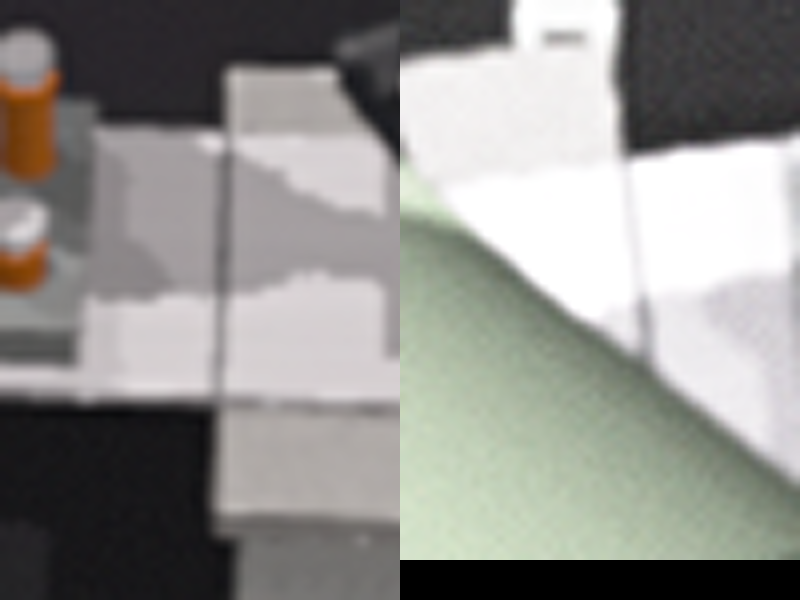

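{"op": "move_arm", "data": {
  "series": [
    [[0, 0, 0], [0, 0, 0], 5],
    [[0, 0, 0], [0, 0, 0], 5],
    [[0, 0, 0], [0, 0, 0], 5],
    [[0, 0, 0], [0, 0, 0], 5],
    [[0, 0, 0], [0, 0, 0], 5],
    [[0, 0, 0], [0, 0, 0], 5]
  ]
}}

```text
clock: 19.38
position: [0.5523, 0.1224, 0.1307]
tool_rot: [3.139, 0.003, -3.001]
force: [-0.5, 10.7, 9.3]
grip_width: 0.0145
finger_force: 89.2
```

```bash
python3 st.py; python3 -c "
from h import bot; print(bot.job_done())"
```

```text
t 19.38 p [0.5523 0.1224 0.1307] rpy [ 3.1385e+00  2.8000e-03 -3.0012e+00] q [ 0.27  0.7  -0.87  1.82  0.65  0.93  0.82] F [-0.5 10.7  9.3] w 0.0145 ff 89.2
the job is handed in; nothing more can be done
None
```

I pushed both vials home in their own rows, slid the tray out until its line was over the stand's edge (within about 1 mm in both camera views), and handed the job in at 19.4 s with the tray still held flat and still by its handle.

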